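# Point out the pot, its lid and its place

### The arm

A 6-joint arm with a two-finger parallel gripper is mounted at the origin on the work surface. World frame = base frame: x ahead of the robot, y to its left, z up, the work surface at z = 0. Lengths are in m, angles in rad, forces in N, time in s.
With the tool pointing down it reaches from about 0.35 to 0.975 m from the base axis. Payload 4.9 kg.
Tool frame: the origin (TCP) lies midway between the tips of the shut fingers; the grasp point (between the pads) lies 19 mm behind it; z points along the fingers, y is the direction in which the jaws open and shut (so a half turn about z gives the same grasp; the last joint's range is limited). The gripper opens to 85 mm and grips with 20 to 120 N. Pads are 22 mm wide; open, the fingers measure 114 mm over their backs; the gripper's body (76 mm by 85 mm) begins 54 mm behind the grasp point. The pads swing forward as they close: fully open they stand 13 mm farther back than shut.
Start: joints at [0.992, 0.053, 1.613, -0, 1.476, -0.119], TCP at [0.277, 0.56, 0.231] pointing down, gripper open.
Joint ranges: [-3.01, 3.01], [-1.01, 2.22], [0.06, 2.58], [-1.02, 4.17], [0.09, 2.62], [-3.14, 3.14]. Speed limits (rad/s): [2.57, 2.57, 3.14, 3.14, 3.14, 3.14].

### API

Orientations are given as a unit quaternion [w, x, y, z].
In Python, from plant import state, grab_frame, camera_info, job_done, cut_out gives the robot as it stands.
- The arm moves only by the tool step_arm, never from a script. Its argument "moves" is a list of rows, each a list of 7 numbers: the shift along the tool's x, y, z in m, then the turn, a rotation vector about the tool's x, y, z in rad, then the finger opening in m, from 0 to 0.0854. A call has 1 to 8 rows; each row shifts and turns the commanded pose from where the row before left it, along the tool's axes as they then stand; what a row does not reach is not made up. A row lasts 1/10 s, in which the tool goes at most 50 mm and 8.59 degrees, less where a joint would pass 70% of its speed; a pose out of reach is approached as far as the arm can. A call is refused whole if a number of a shift passes 0.05 or a number of a turn 0.15, either way. A call with a gripper value outside its range is refused whole. The fingers move at their own pace and stop on an object; the grip force is fixed at half the most. Time passes only in rows, so rows that do not move let the fingers close. It gives the time, the measured TCP pose, the force and the opening at its end, in the units of the state.
- state(): the state, without advancing time (a new reading comes with each control period).
- grab_frame(name): name is "scene" or "top" or "wrist"; returns (picture, depth): 384x512x3 uint8, red, green, blue; 384x512 float32, m along the optical axis (not along the pixel's ray), 0 where there is no reading.
- camera_info(name): a dict with "intrinsics" (3x3 intrinsics, pixels), "world_from_camera" (4x4, takes a point from camera to world coordinates). Camera axes: x right, y down, z forward; pixel columns grow to the right and rows downward; lengths in m; the calibration is good to about 2 mm. A picture is of the moment at which its call begins: read the wrist's pose just before it. camera_info takes no time and is no camera call; for the wrist camera it gives the pose at the moment of the call.
- job_done(): hands the job in, once; it reports no verdict.
Trained networks look in the newest picture that a camera, given by its name, has taken for a name from the list of things; names that differ only in an ending like _2 or _b are one class to them, and where a whole thing is asked for, a point or a joint stands for the part that bears it (a point fixed in the world has none). Each returns a list of dicts, best first, with "conf" (0 to 1); they miss things now and then, are a little off and sometimes report something else, mostly with a low value. They report only what shows in the picture. A call takes as long as a camera call. They do not tell look-alikes from the thing itself.
- cut_out(camera, query): "mask" (384x512 bool, what is visible of it) and "point" ([column, row] in pixels, amid what is visible of it).
The state is a dict: "time": time; "joint_pos": joint angles; "joint_vel": joint speeds; "joint_efforts": joint torques, N m; "tool_pos": TCP position; "tool_rot": TCP orientation; "contact_force": force on the tool from outside, world axes, zero at the start; "ft_torque": the same for the moment, N m; "gripper_width": opening from 0.0 (shut) to 1.0 (fully open).
Only numpy, scipy, OpenCV 4.12 (cv2) and the standard library are available. Lean on these libraries where they do the work, as an engineer would, in place of code of your own. Each camera call takes 0.05 s, during which the arm holds its last target.

### The job

Show a colleague what is left to do by pointing with the fingertips, in this order: first at the open mouth of the teapot that has no lid, then at the loose lid that fits it (the middle-sized of the three), then at the empty place in the white drying tray. Point straight from above at the middle of each, the fingertips a few centimetres (2 to 4 cm) over it, and stay there about two seconds; finish while still pointing at the empty place. Touch, move or lift nothing, and pass at least 10 cm above the other pots and lids so that you never point at one of them.

Things in the scene. Friction and masses are not known exactly. Their poses are not given: they have to be found in the camera images.
- open_pot_mouth (a point): The one teapot without its lid, standing on the bench among others of the same clay: round body 84 mm across, open mouth 44 mm inside and 54 mm outside, rim 66 mm above the bench, spout and handle reaching 66 mm from the axis. The point is the centre of the mouth at rim height; z up.
- lid_fit_top (a point): Loose raw-clay lid lying on the bench, knob up: 52 mm across, 26 mm high to the top of its 14 mm wide knob. The middle-sized of the three loose lids, the one that fits the open pot; the lidded pots wear the same size. The point is the top of the knob, on the lid's axis; z up.
- lid_small_top (a point): Loose raw-clay lid lying on the bench, knob up: 36 mm across, 26 mm high to the top of its 14 mm wide knob. The smallest of the three, too small. Bystander. The point is the top of the knob, on the lid's axis; z up.
- lid_large_top (a point): Loose raw-clay lid lying on the bench, knob up: 72 mm across, 26 mm high to the top of its 14 mm wide knob. The largest of the three, too large. Bystander. The point is the top of the knob, on the lid's axis; z up.
- empty_place (a point): The one empty place of the white drying tray (330 x 250 mm, rim 22 mm high, four places in 2 x 2, 155 mm apart along its length and 115 mm across, each a round grey pad 72 mm wide; pots stand on the other three). The point is the centre of the empty pad, about 7 mm above the bench; z up.
- bench_pot_1_top (a point): A finished raw-clay teapot with its lid on: round body 84 mm across, knob top 88 mm high, spout on its +x side and handle on its -x side, each reaching 66 mm from the axis. It stands on the bench. Bystander. The point is the top of the knob, on the pot's upright axis; z up.
- bench_pot_2_top (a point): A finished raw-clay teapot with its lid on: round body 84 mm across, knob top 88 mm high, spout on its +x side and handle on its -x side, each reaching 66 mm from the axis. It stands on the bench. Bystander. The point is the top of the knob, on the pot's upright axis; z up.
- tray_pot_1_top (a point): A finished raw-clay teapot with its lid on: round body 84 mm across, knob top 88 mm high, spout on its +x side and handle on its -x side, each reaching 66 mm from the axis. It stands on the tray floor, 6 mm above the bench, so its knob top is 94 mm above the bench. Bystander. The point is the top of the knob, on the pot's upright axis; z up.
- tray_pot_2_top (a point): A finished raw-clay teapot with its lid on: round body 84 mm across, knob top 88 mm high, spout on its +x side and handle on its -x side, each reaching 66 mm from the axis. It stands on the tray floor, 6 mm above the bench, so its knob top is 94 mm above the bench. Bystander. The point is the top of the knob, on the pot's upright axis; z up.
- tray_pot_3_top (a point): A finished raw-clay teapot with its lid on: round body 84 mm across, knob top 88 mm high, spout on its +x side and handle on its -x side, each reaching 66 mm from the axis. It stands on the tray floor, 6 mm above the bench, so its knob top is 94 mm above the bench. Bystander. The point is the top of the knob, on the pot's upright axis; z up.
Mind the look-alikes: they are no part of the job. Leave any black or green look-alike of the part that bears lid_fit_top alone.

How it is judged:
By the outcome, as a careful person would: the job done as asked, in the order asked, and still so for the second after the job is handed in, with the robot touching nothing.
It also fails if it takes over 67 s, if anything falls off the work surface, if the arm or the gripper's body presses on something with over 40 N, if the wrist force passes 120 N, or if a joint passes its speed limit or range.

## Working session

There is one attempt and no reset: what is moved stays moved. The work goes in short steps, Python scripts to look and compute and a tool call to move; the robot and the scene stay as the last step left them, time stands still between calls to the robot, and variables do not carry over. Pictures are saved under pics/ and viewed, and the job is handed in when it is done.

Besides the shell and the picture viewer there is one more tool, called after "Request:" as name(argument=value, ...), one argument or row to a line, values as JSON. step_arm: Moves the arm, as the interface text tells. Its arguments: {"type":"object","properties":{"moves":{"type":"array"}},"required":["moves"]}

```bash
mkdir -p pics; python3 - <<'E'
from plant import *
import cv2,numpy as np
s=state();print(s['time'],s['tool_pos'],s['tool_rot'],s['gripper_width'])
for n in['scene','top']:
    p,d=grab_frame(n);cv2.imwrite(f'pics/{n}0.png',cv2.resize(p[:,:,::-1],(800,600)))
    np.savez(f'{n}0.npz',p=p,d=d,K=camera_info(n)['intrinsics'],T=camera_info(n)['world_from_camera'])
    print(n,camera_info(n))
E
```

```text
0.0 [0.27701285 0.55955766 0.23004131] [-3.46798006e-04  2.27858534e-01  9.73693693e-01 -9.79862369e-04] 0.9992155229549063
scene {'intrinsics': array([[398.78816603,   0.        , 257.33734178],
       [  0.        , 398.78816603, 189.31805893],
       [  0.        ,   0.        ,   1.        ]]), 'world_from_camera': array([[-0.47996531,  0.53981024, -0.69154769,  1.26040006],
       [ 0.8772865 ,  0.29650168, -0.37743232,  0.35705107],
       [ 0.00130322, -0.78783987, -0.61587876,  0.68021871],
       [ 0.        ,  0.        ,  0.        ,  1.        ]])}
top {'intrinsics': array([[455.07256711,   0.        , 255.46682878],
       [  0.        , 455.07256711, 195.43457095],
       [  0.        ,   0.        ,   1.        ]]), 'world_from_camera': array([[-0.01681889, -0.98590416,  0.16646357,  0.38832911],
       [-0.99961452,  0.01290203, -0.02458342,  0.0168461 ],
       [ 0.02208918, -0.16681286, -0.98574111,  1.11629973],
       [ 0.        ,  0.        ,  0.        ,  1.        ]])}
```

View pics/top0.png

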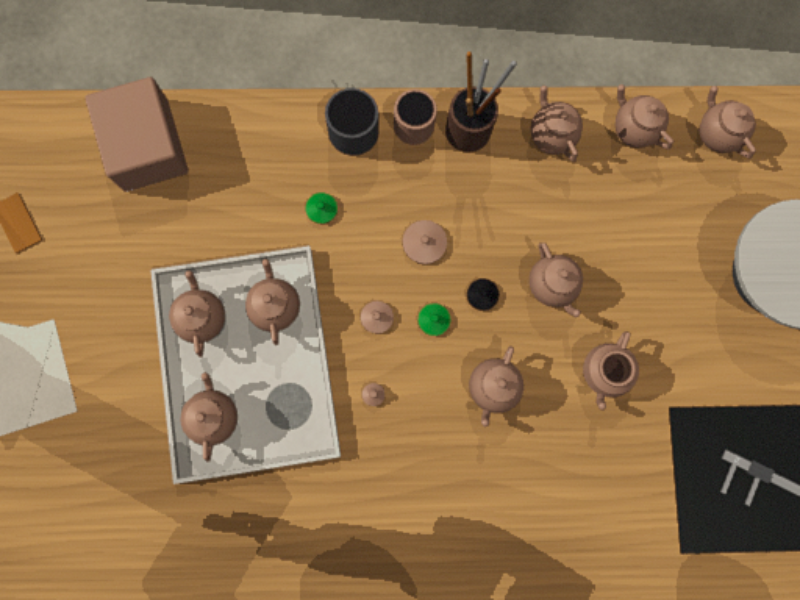

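View pics/scene0.png

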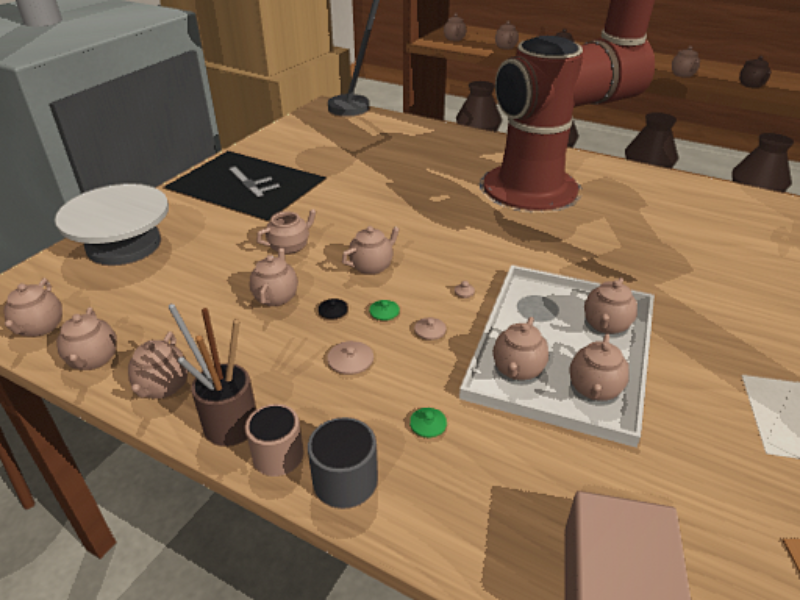

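The top picture (800x600) shows these candidates:
- **Open pot:** the only pot with a dark open mouth is at (617,368). The lidded bench pots are at (557,280) and (497,385).
- **Loose clay lids:** large at (425,242), middle at (378,317), small at (373,394). The green ones at (322,208) and (434,320) and the black one at (483,294) are look-alikes.
- **Empty pad:** the grey disc at (289,406). The other three places hold pots.

Next I'll measure them and check crops.

```bash
cat > h.py <<'E'
import numpy as np,cv2
def load(n):
    z=np.load(n+'0.npz');return z['p'],z['d'],z['K'],z['T']
def cloud(d,K,T):
    v,u=np.mgrid[:d.shape[0],:d.shape[1]]
    P=np.stack([(u-K[0,2])/K[0,0]*d,(v-K[1,2])/K[1,1]*d,d],-1)
    return P@T[:3,:3].T+T[:3,3]
def ray(uv,z,K,T):
    r=T[:3,:3]@np.linalg.inv(K)@np.array([uv[0],uv[1],1.]);o=T[:3,3]
    return o+r*(z-o[2])/r[2]
E
python3 - <<'E'
from plant import *
from h import *
for n in['top','scene']:
    p,d,K,T=load(n);C=cloud(d,K,T)
    for q in['open_pot_mouth','lid_fit_top','lid_small_top','lid_large_top','bench_pot_1_top','tray_pot_1_top','empty_place']:
        try: R=cut_out(n,q)
        except Exception as e: print(n,q,e);continue
        for r in R:
            m=r['mask']&(d>0);X=C[m]
            if len(X)<5: continue
            lo,hi=np.percentile(X,[2,98],0)
            print(n,q,round(r['conf'],2),np.round(np.array(r['point'])*1.5625),m.sum(),'mid',np.round((lo+hi)/2,3),'ext',np.round(hi-lo,3),'zmax',X[:,2].max().round(3))
p,d,K,T=load('top')
c=p[120:300,90:430,::-1]
cv2.imwrite('pics/crop.png',cv2.resize(c,None,fx=2.3,fy=2.3,interpolation=cv2.INTER_CUBIC))
E
```

```text
top open_pot_mouth 0.69 [613. 366.] 1012 mid [ 0.468 -0.329  0.039] ext [0.09  0.073 0.058] zmax 0.072
top lid_fit_top 0.91 [437. 320.] 334 mid [ 0.552 -0.066  0.015] ext [0.046 0.044 0.022] zmax 0.027
top lid_fit_top 0.85 [315. 210.] 320 mid [0.737 0.113 0.016] ext [0.046 0.047 0.02 ] zmax 0.027
top lid_fit_top 0.78 [483. 293.] 371 mid [ 0.593 -0.144  0.012] ext [0.05  0.049 0.027] zmax 0.029
top lid_fit_top 0.63 [376. 312.] 338 mid [0.557 0.025 0.016] ext [0.046 0.044 0.021] zmax 0.028
top lid_small_top 0.69 [374. 393.] 162 mid [0.437 0.033 0.017] ext [0.032 0.031 0.02 ] zmax 0.028
top lid_large_top 0.74 [424. 237.] 586 mid [ 0.679 -0.054  0.016] ext [0.063 0.06  0.017] zmax 0.029
top lid_large_top 0.43 [371. 395.] 159 mid [0.436 0.033 0.017] ext [0.031 0.031 0.019] zmax 0.028
top bench_pot_1_top 0.61 [272. 303.] 1020 mid [0.576 0.183 0.065] ext [0.102 0.072 0.053] zmax 0.096
top bench_pot_1_top 0.59 [494. 384.] 996 mid [ 0.442 -0.153  0.061] ext [0.091 0.071 0.049] zmax 0.09
top tray_pot_1_top 0.6 [271. 306.] 1018 mid [0.577 0.182 0.063] ext [0.1   0.07  0.057] zmax 0.096
top tray
[... 606 characters left out ...]
all_top 0.41 [468. 291.] 88 mid [0.442 0.033 0.014] ext [0.023 0.028 0.021] zmax 0.026
scene lid_large_top 0.83 [350. 361.] 507 mid [ 0.679 -0.052  0.014] ext [0.066 0.065 0.019] zmax 0.026
scene lid_large_top 0.4 [290. 235.] 668 mid [ 0.47  -0.327  0.033] ext [0.102 0.071 0.066] zmax 0.068
scene lid_large_top 0.19 [432. 329.] 222 mid [0.559 0.026 0.014] ext [0.047 0.044 0.021] zmax 0.027
scene bench_pot_1_top 0.64 [371. 249.] 766 mid [ 0.42  -0.159  0.038] ext [0.16  0.086 0.078] zmax 0.088
scene tray_pot_1_top 0.67 [522. 348.] 1063 mid [0.577 0.184 0.047] ext [0.119 0.076 0.083] zmax 0.097
scene tray_pot_1_top 0.51 [602. 371.] 1165 mid [0.567 0.299 0.049] ext [0.106 0.073 0.081] zmax 0.095
```

View pics/crop.png

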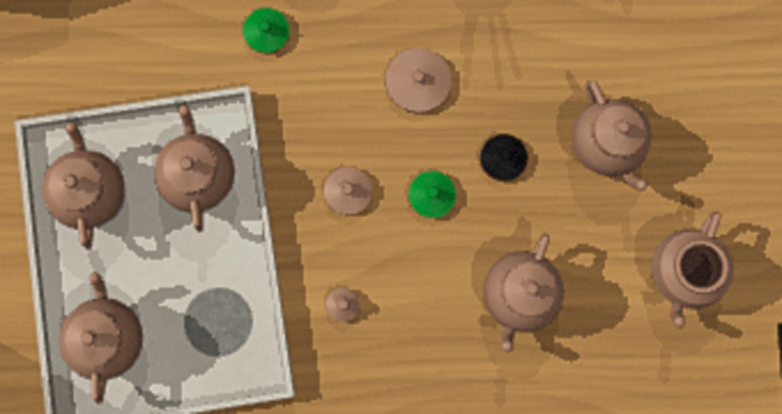

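The enlarged crop confirms all three targets: the open pot at crop (700,265), the middle clay lid at (349,190) and the pad at (218,322). The small lid is at (343,304) and the large one at (419,80). Now I'll refine the centres.

```bash
python3 - <<'E'
from h import *
def circ(X):
    A=np.c_[2*X[:,:2],np.ones(len(X))];b=(X[:,:2]**2).sum(1);s=np.linalg.lstsq(A,b,rcond=None)[0]
    return s[:2],np.sqrt(s[2]+s[0]**2+s[1]**2)
for n in['top','scene']:
    p,d,K,T=load(n);C=cloud(d,K,T)
    near=lambda c,r:(np.hypot(C[...,0]-c[0],C[...,1]-c[1])<r)&(d>0)
    X=C[near((.468,-.329),.04)&(C[...,2]>.061)&(C[...,2]<.072)]
    print(n,'rim',len(X),circ(X),X[:,:2].mean(0),X[:,2].mean())
    X=C[near((.557,.026),.03)&(C[...,2]>.021)]; print(n,'knob',len(X),X[:,:2].mean(0).round(4),X[:,2].max())
    X=C[near((.557,.026),.035)&(C[...,2]>.004)]; print(n,'lid',circ(X[:]),((X.min(0)+X.max(0))/2).round(4),np.ptp(X,axis=0).round(3))
p,d,K,T=load('top')
print('pad guess',ray((289*.64,406*.64),.007,K,T))
g=p.astype(float).mean(2)
for th in(130,140,150):
    m=np.zeros(g.shape,np.uint8);sub=(slice(240,280),slice(165,205));m[sub]=g[sub]<th
    k,l,s,c=cv2.connectedComponentsWithStats(m);i=1+s[1:,4].argmax();print(th,s[i],c[i],ray(c[i],.007,K,T))
    x,y,w,h,_=s[i];print('bbox',ray((x+w/2-.5,y+h/2-.5),.007,K,T))
C=cloud(d,K,T)
for nm,c in dict(bp1=(.58,-.255),bp2=(.435,-.155),tp1=(.56,.29),tp2=(.57,.183),tp3=(.4,.27)).items():
    m=(np.hypot(C[...,0]-c[0],C[...,1]-c[1])<.06)&(C[...,2]>.08);print(nm,C[m].mean(0).round(3),m.sum())
E
```

```text
top rim 161 (array([ 0.46741535, -0.33101842]), np.float64(0.02490954827337419)) [ 0.46692751 -0.3300515 ] 0.06521178591529837
top knob 25 [0.5576 0.0256] 0.028487644541878243
top lid (array([0.55780021, 0.0250751 ]), np.float64(0.018666684617415552)) [0.5601 0.0252 0.0162] [0.055 0.059 0.024]
scene rim 79 (array([ 0.46786732, -0.33002813]), np.float64(0.024810662568346378)) [ 0.46858501 -0.32836952] 0.06440403306365061
scene knob 16 [0.5596 0.026 ] 0.02668603893549626
scene lid (array([0.55875849, 0.02625598]), np.float64(0.01835059386155767)) [0.5575 0.0258 0.0158] [0.052 0.05  0.022]
pad guess [0.42068078 0.16155652 0.007     ]
130 [170 245  30  30 676] [184.08727811 259.83136095] [0.42073536 0.16365031 0.007     ]
bbox [0.42150956 0.16266743 0.007     ]
140 [165 245  35  35 913] [180.92880613 262.43263965] [0.41466193 0.17116132 0.007     ]
bbox [0.41564977 0.16860507 0.007     ]
150 [165 245  35  35 933] [180.95712755 262.43944266] [0.41464463 0.17109329 0.007     ]
bbox [0.41564977 0.16860507 0.007     ]
bp1 [ 0.607 -0.254  0.087] 25
bp2 [ 0.446 -0.154  0.086] 29
tp1 [0.558 0.297 0.084] 143
tp2 [0.573 0.184 0.084] 141
tp3 [0.404 0.276 0.084] 137
```

The rim, knob and pad centres agree between cameras. The pad also matches the tray's 2x2 geometry, with the parallelogram predicting (0.419,0.163). Targets:
- **Mouth:** (0.4675,-0.3305,0.066)
- **Lid:** (0.558,0.0257,0.026)
- **Pad:** (0.4205,0.162,0.007)

I'll shut the fingers and travel at z≈0.27.

Request:
step_arm(
  moves=[
    [0,0,-0.02,0,0,0,0],
    [0,0,-0.02,0,0,0,0],
    [-0.0236,-0.0297,0,0,0,0,0],
    [-0.0236,-0.0297,0,0,0,0,0],
    [-0.0236,-0.0297,0,0,0,0,0],
    [-0.0236,-0.0297,0,0,0,0,0],
    [-0.0236,-0.0297,0,0,0,0,0],
    [-0.0236,-0.0297,0,0,0,0,0],
  ],
)

```text
time: 1.6
tool_pos: [0.3252, 0.3361, 0.2714]
tool_rot: [0.0, 0.228, 0.974, 0.0]
contact_force: [0.5, 0.5, 0.6]
gripper_width: -0.003
```

Request:
step_arm(
  moves=[
    [-0.0236,-0.0297,0,0,0,0,0],
    [-0.0236,-0.0297,0,0,0,0,0],
    [-0.0236,-0.0297,0,0,0,0,0],
    [-0.0236,-0.0297,0,0,0,0,0],
    [-0.0236,-0.0297,0,0,0,0,0],
    [-0.0236,-0.0297,0,0,0,0,0],
    [-0.0236,-0.0297,0,0,0,0,0],
    [-0.0236,-0.0297,0,0,0,0,0],
  ],
)

```text
time: 2.4
tool_pos: [0.389, 0.0393, 0.2717]
tool_rot: [0.001, 0.228, 0.974, 0.0]
contact_force: [0.7, 0.2, 0.6]
gripper_width: -0.002
```

Request:
step_arm(
  moves=[
    [-0.0236,-0.0297,0,0,0,0,0],
    [-0.0236,-0.0297,0,0,0,0,0],
    [-0.0236,-0.0297,0,0,0,0,0],
    [-0.0236,-0.0297,0,0,0,0,0],
    [-0.0236,-0.0297,0,0,0,0,0],
    [-0.0236,-0.0297,0,0,0,0,0],
    [-0.0236,-0.0297,0,0,0,0,0],
    [-0.0236,-0.0297,0,0,0,0,0],
  ],
)

```text
time: 3.2
tool_pos: [0.4528, -0.2576, 0.2715]
tool_rot: [0.0, 0.228, 0.974, -0.0]
contact_force: [1.2, 0.8, 0.0]
gripper_width: -0.001
```

```bash
cat > g.py <<'E'
from plant import state
import sys,numpy as np
from scipy.spatial.transform import Rotation as R
s=state();q=s['tool_rot'];r=R.from_quat([q[1],q[2],q[3],q[0]])
t=np.array([float(x) for x in sys.argv[1:4]]);print(s['time'],np.round(s['tool_pos'],4),'tool shift',np.round(r.inv().apply(t-s['tool_pos']),4),'axis',r.apply([0,0,1]).round(4),'j',np.round(s['joint_pos'],2))
E
python3 g.py .4675 -.3305 .096
```

```text
3.2 [ 0.4528 -0.2576  0.2715] tool shift [-0.0455 -0.0588  0.1755] axis [ 5.e-04 -2.e-04 -1.e+00] j [-0.66 -0.22  1.8   0.    1.56 -1.77]
```

Request:
step_arm(
  moves=[
    [-0.0228,-0.0294,0,0,0,0,0],
    [-0.0227,-0.0294,0,0,0,0,0],
    [0,0,0.035,0,0,0,0],
    [0,0,0.04,0,0,0,0],
    [0,0,0.04,0,0,0,0],
    [0,0,0.02,0,0,0,0],
    [0,0,0.01,0,0,0,0],
    [0,0,0,0,0,0,0],
  ],
)

```text
time: 4.0
tool_pos: [0.4667, -0.3282, 0.1249]
tool_rot: [-0.001, 0.228, 0.974, 0.001]
contact_force: [0.2, -0.8, 0.2]
gripper_width: -0.002
```

```bash
python3 g.py .4675 -.3305 .096; python3 - <<'E'
from plant import *
import cv2
for n in['scene','wrist']:
    p,d=grab_frame(n);cv2.imwrite(f'pics/{n}1.png',p[:,:,::-1] if n=='wrist' else cv2.resize(p[90:220,120:300,::-1],None,fx=4,fy=4))
E
```

```text
4.0 [ 0.4667 -0.3282  0.1249] tool shift [-0.0018 -0.0017  0.0289] axis [-0.002   0.0018 -1.    ] j [-0.74  0.02  1.83 -0.    1.29 -1.85]
```

View pics/scene1.png

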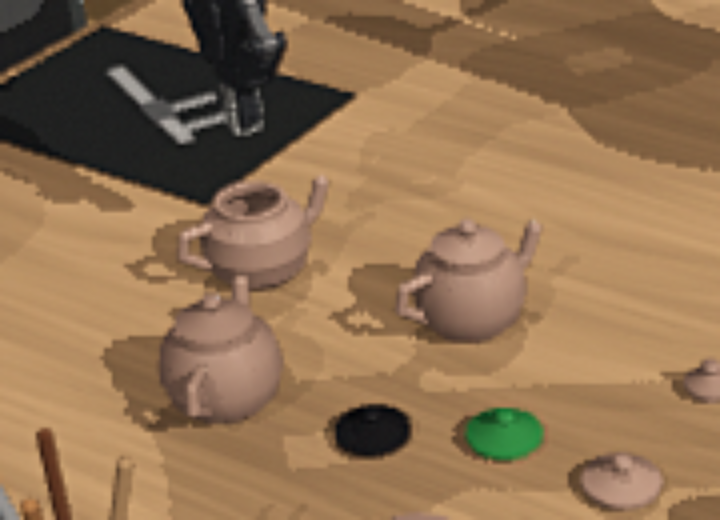

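View pics/wrist1.png

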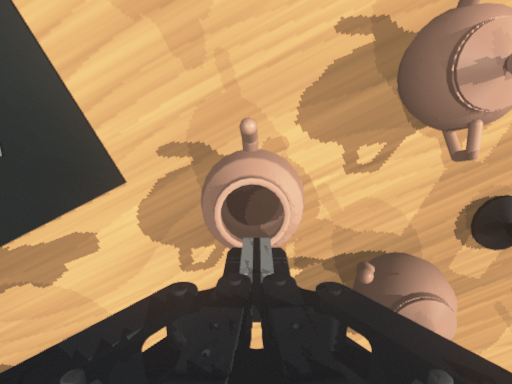

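The scene picture shows the shut tips above and slightly behind the open mouth (250,205), still high at 0.125. In the wrist view the tips are at (258,245), just below the mouth at (253,212) because the camera looks at an angle. I'll cross-check the rim with the wrist depth.

```bash
python3 - <<'E'
from plant import *
from h import *
T=camera_info('wrist')['world_from_camera'];K=camera_info('wrist')['intrinsics']
p,d=grab_frame('wrist');C=cloud(d,K,T)
m=(np.hypot(C[...,0]-.4675,C[...,1]+.3305)<.04)&(C[...,2]>.058)&(C[...,2]<.072)&(d>0);X=C[m]
A=np.c_[2*X[:,:2],np.ones(len(X))];s=np.linalg.lstsq(A,(X[:,:2]**2).sum(1),rcond=None)[0];print(len(X),s[:2],X.min(0),X.max(0))
E
python3 g.py .4675 -.3305 .096
```

```text
2305 [ 0.46607882 -0.3314695 ] [ 0.43533254 -0.36345771  0.05801238] [ 0.49795522 -0.30117444  0.06929177]
4.15 [ 0.4684 -0.3297  0.1285] tool shift [ 0.0005 -0.0011  0.0325] axis [ 0.0026 -0.0024 -1.    ] j [-0.74  0.01  1.83 -0.    1.29 -1.85]
```

Request:
step_arm(
  moves=[
    [0.001,-0.0015,0.01,0,0,0,0],
    [0,0,0.01,0,0,0,0],
    [0,0,0.008,0,0,0,0],
    [0,0,0.0045,0,0,0,0],
    [0,0,0,0,0,0,0],
    [0,0,0,0,0,0,0],
    [0,0,0,0,0,0,0],
    [0,0,0,0,0,0,0],
  ],
)

```text
time: 4.95
tool_pos: [0.466, -0.3299, 0.0943]
tool_rot: [0.0, 0.228, 0.974, -0.0]
contact_force: [0.0, 0.0, 0.9]
gripper_width: -0.0
```

```bash
python3 g.py .467 -.3307 .096
```

```text
4.95 [ 0.466  -0.3299  0.0943] tool shift [-0.0012 -0.0003 -0.0017] axis [ 6.e-04 -6.e-04 -1.e+00] j [-0.75  0.05  1.86  0.    1.24 -1.86]
```

The fingertips are 28 mm above the rim and centred to about 1 mm. I'll hold for just over 2 s.

Request:
step_arm(
  moves=[
    [0,0,0,0,0,0,0],
    [0,0,0,0,0,0,0],
    [0,0,0,0,0,0,0],
    [0,0,0,0,0,0,0],
    [0,0,0,0,0,0,0],
    [0,0,0,0,0,0,0],
    [0,0,0,0,0,0,0],
    [0,0,0,0,0,0,0],
  ],
)

```text
time: 5.75
tool_pos: [0.4658, -0.3296, 0.0938]
tool_rot: [0.0, 0.228, 0.974, 0.0]
contact_force: [-0.0, 0.6, 0.1]
gripper_width: -0.004
```

Request:
step_arm(
  moves=[
    [0,0,0,0,0,0,0],
    [0,0,0,0,0,0,0],
    [0,0,0,0,0,0,0],
    [0,0,0,0,0,0,0],
    [0,0,0,0,0,0,0],
    [0,0,0,0,0,0,0],
    [0,0,0,0,0,0,0],
    [0,0,0,0,0,0,0],
  ],
)

```text
time: 6.55
tool_pos: [0.4658, -0.3297, 0.0938]
tool_rot: [-0.0, 0.228, 0.974, 0.0]
contact_force: [0.5, 0.3, -0.5]
gripper_width: -0.003
```

Request:
step_arm(
  moves=[
    [0,0,0,0,0,0,0],
    [0,0,0,0,0,0,0],
    [0,0,0,0,0,0,0],
    [0,0,-0.03,0,0,0,0],
    [0,0,-0.04,0,0,0,0],
    [0,0,-0.04,0,0,0,0],
    [0,0,-0.04,0,0,0,0],
    [0,0,-0.03,0,0,0,0],
  ],
)

```text
time: 7.35
tool_pos: [0.4662, -0.33, 0.2772]
tool_rot: [0.001, 0.228, 0.974, -0.001]
contact_force: [0.9, -1.0, 0.6]
gripper_width: -0.002
```

```bash
python3 g.py .558 .0257 .056
```

```text
7.35 [ 0.4662 -0.33    0.2772] tool shift [0.0763 0.3597 0.2206] axis [ 0.0025 -0.0023 -1.    ] j [-0.75 -0.1   1.69 -0.    1.55 -1.86]
```

Request:
step_arm(
  moves=[
    [0.0076,0.036,0,0,0,0,0],
    [0.0076,0.036,0,0,0,0,0],
    [0.0076,0.036,0,0,0,0,0],
    [0.0076,0.036,0,0,0,0,0],
    [0.0076,0.036,0,0,0,0,0],
    [0.0076,0.036,0,0,0,0,0],
    [0.0076,0.036,0,0,0,0,0],
    [0.0076,0.036,0,0,0,0,0],
  ],
)

```text
time: 8.15
tool_pos: [0.5392, -0.0431, 0.2739]
tool_rot: [0.0, 0.228, 0.974, -0.0]
contact_force: [0.3, 0.3, 0.2]
gripper_width: -0.002
```

Request:
step_arm(
  moves=[
    [0.0076,0.036,0,0,0,0,0],
    [0.0076,0.036,0,0,0,0,0],
    [0,0,0,0,0,0,0],
    [0,0,0,0,0,0,0],
  ],
)

```text
time: 8.55
tool_pos: [0.5574, 0.0272, 0.2737]
tool_rot: [-0.0, 0.227, 0.974, -0.0]
contact_force: [0.2, -0.6, -0.6]
gripper_width: -0.001
```

```bash
python3 g.py .558 .0257 .056; python3 - <<'E'
from plant import *
from h import *
T=camera_info('wrist')['world_from_camera'];K=camera_info('wrist')['intrinsics']
p,d=grab_frame('wrist');C=cloud(d,K,T)
cv2.imwrite('pics/wrist2.png',p[:,:,::-1])
for z in(.018,.022,.005):
    m=(np.hypot(C[...,0]-.558,C[...,1]-.0257)<.04)&(C[...,2]>z)&(C[...,2]<.035)&(d>0);X=C[m];print(len(X),X.mean(0),(X.min(0)+X.max(0))/2,X.max(0)[2])
E
```

```text
8.55 [0.5574 0.0272 0.2737] tool shift [-0.0012 -0.0009  0.2177] axis [-3.e-04 -5.e-04 -1.e+00] j [-0.08 -0.13  1.72 -0.    1.55 -1.2 ]
112 [0.55828026 0.02555458 0.02436669] [0.55907184 0.02568424 0.02325451] 0.028503730912421754
88 [0.55823257 0.02523813 0.02600221] [0.55863873 0.02501439 0.02572199] 0.028503730912421754
1176 [0.55744753 0.02544007 0.01450183] [0.55853917 0.02513418 0.0176672 ] 0.028503730912421754
```

View pics/wrist2.png

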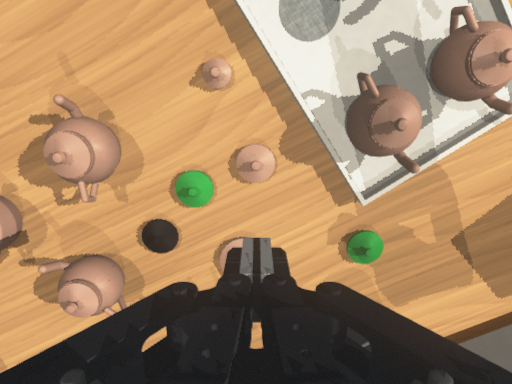

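The wrist view shows the middle clay lid at (256,162), with the large lid partly hidden under the fingers at (240,255). Wrist depth puts the knob at (0.558,0.025), in agreement with the earlier measurement. I'll descend.

Request:
step_arm(
  moves=[
    [-0.0013,-0.001,0.03,0,0,0,0],
    [0,0,0.03,0,0,0,0],
    [0,0,0.03,0,0,0,0],
    [0,0,0.03,0,0,0,0],
    [0,0,0.03,0,0,0,0],
    [0,0,0.03,0,0,0,0],
    [0,0,0.02,0,0,0,0],
    [0,0,0.01,0,0,0,0],
  ],
)

```text
time: 9.4
tool_pos: [0.5564, 0.0239, 0.0613]
tool_rot: [-0.002, 0.229, 0.973, -0.0]
contact_force: [0.1, -0.3, 0.6]
gripper_width: 0.002
```

```bash
python3 g.py .558 .0255 .056
```

```text
9.4 [0.5564 0.0239 0.0613] tool shift [-0.0007  0.0021  0.0053] axis [-4.e-03  1.e-04 -1.e+00] j [-0.09  0.06  1.9  -0.    1.18 -1.2 ]
```

Request:
step_arm(
  moves=[
    [0,0.001,0.004,0,0,0,0],
    [0,0,0,0,0,0,0],
    [0,0,0,0,0,0,0],
    [0,0,0,0,0,0,0],
    [0,0,0,0,0,0,0],
    [0,0,0,0,0,0,0],
    [0,0,0,0,0,0,0],
    [0,0,0,0,0,0,0],
  ],
)

```text
time: 10.2
tool_pos: [0.5586, 0.0261, 0.0599]
tool_rot: [0.0, 0.228, 0.974, -0.0]
contact_force: [0.3, -0.5, 0.3]
gripper_width: 0.002
```

```bash
python3 g.py .558 .0255 .056;python3 - <<'E'
from plant import *
import cv2
p,d=grab_frame('scene');cv2.imwrite('pics/scene2.png',cv2.resize(p[100:290,170:430,::-1],None,fx=3,fy=3))
E
```

```text
10.2 [0.5586 0.0261 0.0599] tool shift [ 0.0003 -0.0008  0.0039] axis [ 1.e-04 -0.e+00 -1.e+00] j [-0.09  0.07  1.9  -0.    1.17 -1.2 ]
```

View pics/scene2.png

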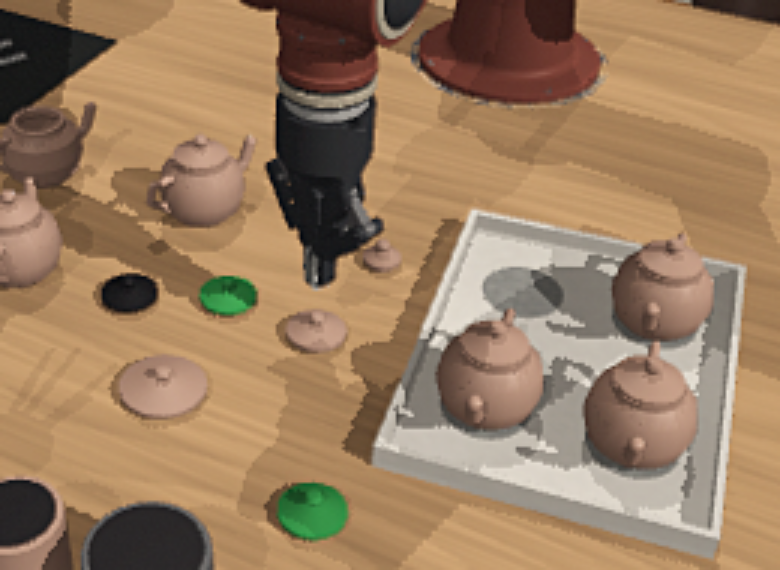

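The shut tips at (318,280) are right above the knob of the middle lid at (318,320), about 34 mm up. I'll drop 4 mm and hold.

Request:
step_arm(
  moves=[
    [0,0,0.004,0,0,0,0],
    [0,0,0,0,0,0,0],
    [0,0,0,0,0,0,0],
    [0,0,0,0,0,0,0],
    [0,0,0,0,0,0,0],
    [0,0,0,0,0,0,0],
    [0,0,0,0,0,0,0],
    [0,0,0,0,0,0,0],
  ],
)

```text
time: 11.05
tool_pos: [0.5586, 0.0261, 0.0558]
tool_rot: [0.0, 0.228, 0.974, 0.0]
contact_force: [0.5, 0.1, -0.8]
gripper_width: 0.002
```

Request:
step_arm(
  moves=[
    [0,0,0,0,0,0,0],
    [0,0,0,0,0,0,0],
    [0,0,0,0,0,0,0],
    [0,0,0,0,0,0,0],
    [0,0,0,0,0,0,0],
    [0,0,0,0,0,0,0],
    [0,0,0,0,0,0,0],
    [0,0,0,0,0,0,0],
  ],
)

```text
time: 11.85
tool_pos: [0.5586, 0.0261, 0.0558]
tool_rot: [-0.0, 0.228, 0.974, -0.0]
contact_force: [-0.7, -0.6, -0.7]
gripper_width: -0.003
```

Request:
step_arm(
  moves=[
    [0,0,-0.02,0,0,0,0],
    [0,0,-0.03,0,0,0,0],
    [0,0,-0.03,0,0,0,0],
    [0,0,-0.03,0,0,0,0],
    [0,0,-0.03,0,0,0,0],
    [0,0,-0.03,0,0,0,0],
    [0,0,-0.03,0,0,0,0],
    [0,0,-0.015,0,0,0,0],
  ],
)

```text
time: 12.65
tool_pos: [0.5597, 0.026, 0.2743]
tool_rot: [0.002, 0.228, 0.974, 0.0]
contact_force: [0.4, -0.2, 1.0]
gripper_width: -0.002
```

```bash
python3 g.py .4205 .1625 .036
```

```text
12.65 [0.5597 0.026  0.2743] tool shift [0.1863 0.0601 0.2376] axis [ 4.8e-03 -4.0e-04 -1.0e+00] j [-0.09 -0.13  1.72  0.    1.55 -1.2 ]
```

Request:
step_arm(
  moves=[
    [0.03,0.01,0,0,0,0,0],
    [0.03,0.01,0,0,0,0,0],
    [0.03,0.01,0,0,0,0,0],
    [0.03,0.01,0,0,0,0,0],
    [0.03,0.01,0,0,0,0,0],
    [0.0343,0.011,0,0,0,0,0],
    [0,0,0,0,0,0,0],
    [0,0,0,0,0,0,0],
  ],
)

```text
time: 13.45
tool_pos: [0.4202, 0.1627, 0.2703]
tool_rot: [-0.0, 0.227, 0.974, -0.0]
contact_force: [-0.2, -0.4, 0.2]
gripper_width: -0.003
```

```bash
python3 g.py .4205 .1625 .036; python3 - <<'E'
from plant import *
from h import *
T=camera_info('wrist')['world_from_camera'];K=camera_info('wrist')['intrinsics']
p,d=grab_frame('wrist');np.savez('w0.npz',p=p,d=d,K=K,T=T)
cv2.imwrite('pics/wrist3.png',p[:,:,::-1])
# rectify the tray-floor plane z=.007, 1mm/px, centred at (.4205,.1625)
uv=[];src=[(-.06,-.06),(.06,-.06),(.06,.06),(-.06,.06)]
Ti=np.linalg.inv(T)
for a,b in src:
    c=K@(Ti@[.4205+a,.1625+b,.007,1])[:3];uv.append(c[:2]/c[2])
H=cv2.getPerspectiveTransform(np.float32(uv),np.float32([(60+60*np.sign(a),60+60*np.sign(b)) for a,b in src])*5)
w=cv2.warpPerspective(p,H,(600,600));cv2.circle(w,(300,300),180,(255,0,0),1);cv2.imwrite('pics/rect.png',w[:,:,::-1])
E
```

```text
13.45 [0.4202 0.1627 0.2703] tool shift [-0.0004  0.      0.2343] axis [-2.e-04 -5.e-04 -1.e+00] j [ 0.2  -0.4   1.95 -0.    1.6  -0.91]
```

View pics/wrist3.png

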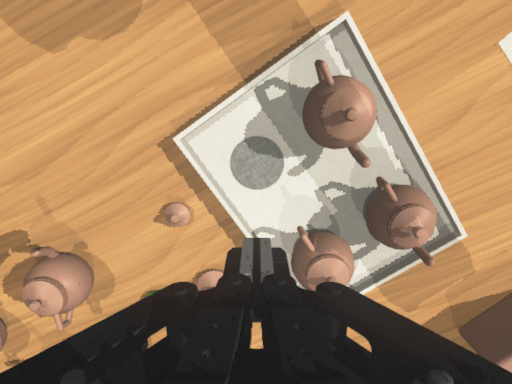

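View pics/rect.png

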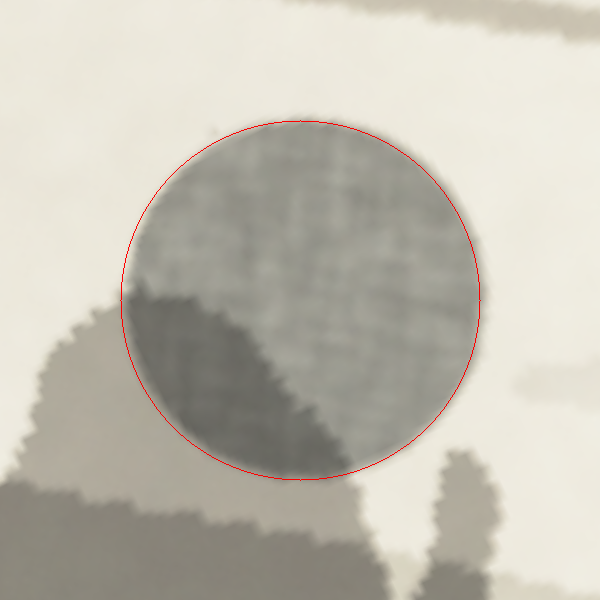

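The wrist picture shows the empty pad at (257,162). In the rectified view (5 px per mm) the 72 mm circle fits it within about 1 mm, so the centre is right. I'll descend 0.234.

Request:
step_arm(
  moves=[
    [0,0,0.03,0,0,0,0],
    [0,0,0.03,0,0,0,0],
    [0,0,0.03,0,0,0,0],
    [0,0,0.03,0,0,0,0],
    [0,0,0.03,0,0,0,0],
    [0,0,0.03,0,0,0,0],
    [0,0,0.02,0,0,0,0],
    [0,0,0.01,0,0,0,0],
  ],
)

```text
time: 14.3
tool_pos: [0.4195, 0.1613, 0.0581]
tool_rot: [-0.002, 0.229, 0.973, -0.001]
contact_force: [-0.5, 0.0, 0.6]
gripper_width: -0.004
```

```bash
python3 g.py .4207 .1625 .036
```

```text
14.3 [0.4195 0.1613 0.0581] tool shift [-0.0006  0.0017  0.0221] axis [-0.0044 -0.0012 -1.    ] j [ 0.2  -0.2   2.16 -0.    1.19 -0.91]
```

Request:
step_arm(
  moves=[
    [0,0,0.01,0,0,0,0],
    [0,0,0.008,0,0,0,0],
    [0,0,0.003,0,0,0,0],
    [0,0,0,0,0,0,0],
    [0,0,0,0,0,0,0],
    [0,0,0,0,0,0,0],
    [0,0,0,0,0,0,0],
    [0,0,0,0,0,0,0],
  ],
)

```text
time: 15.1
tool_pos: [0.4207, 0.1626, 0.0402]
tool_rot: [0.0, 0.228, 0.974, 0.0]
contact_force: [0.4, 0.0, -0.7]
gripper_width: -0.0
```

```bash
python3 g.py .4207 .1625 .036;python3 - <<'E'
from plant import *
import cv2
p,d=grab_frame('scene');cv2.imwrite('pics/scene3.png',cv2.resize(p[:,:,::-1],(800,600)))
E
```

```text
15.1 [0.4207 0.1626 0.0402] tool shift [-0.     -0.0001  0.0042] axis [ 7.e-04  2.e-04 -1.e+00] j [ 0.2  -0.17  2.16  0.    1.14 -0.91]
```

View pics/scene3.png

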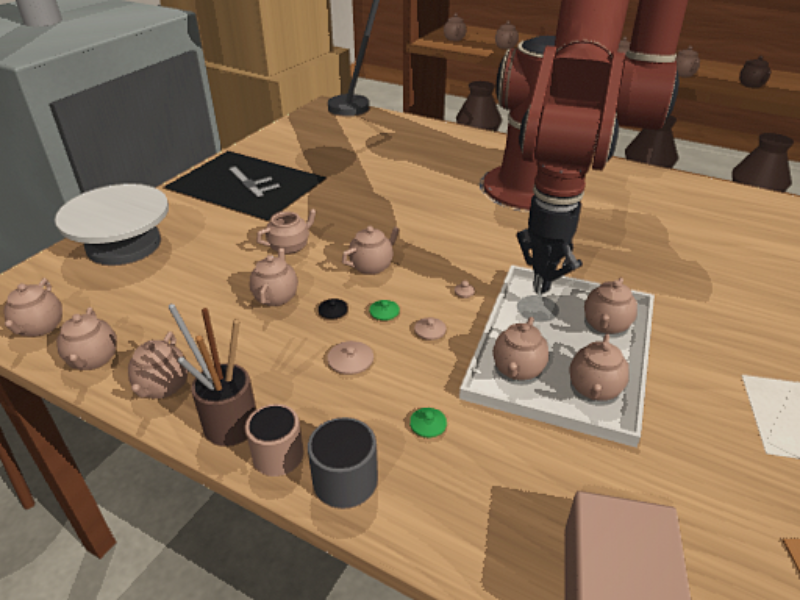

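The tips at (541,288) are above the empty pad (538,305), and everything else is where it started. I'll drop 3 mm and hold.

Request:
step_arm(
  moves=[
    [0,0,0.003,0,0,0,0],
    [0,0,0,0,0,0,0],
    [0,0,0,0,0,0,0],
    [0,0,0,0,0,0,0],
    [0,0,0,0,0,0,0],
    [0,0,0,0,0,0,0],
    [0,0,0,0,0,0,0],
    [0,0,0,0,0,0,0],
  ],
)

```text
time: 15.95
tool_pos: [0.4205, 0.1626, 0.0368]
tool_rot: [-0.0, 0.228, 0.974, 0.0]
contact_force: [0.2, 0.2, 0.1]
gripper_width: 0.0
```

Request:
step_arm(
  moves=[
    [0,0,0,0,0,0,0],
    [0,0,0,0,0,0,0],
    [0,0,0,0,0,0,0],
    [0,0,0,0,0,0,0],
    [0,0,0,0,0,0,0],
    [0,0,0,0,0,0,0],
    [0,0,0,0,0,0,0],
    [0,0,0,0,0,0,0],
  ],
)

```text
time: 16.75
tool_pos: [0.4205, 0.1626, 0.0368]
tool_rot: [-0.0, 0.228, 0.974, -0.0]
contact_force: [-0.5, -0.7, 0.5]
gripper_width: -0.003
```

```bash
python3 g.py .4207 .1625 .036;python3 -c "
from plant import *
print(job_done())"
```

```text
16.75 [0.4205 0.1626 0.0368] tool shift [-0.0002  0.      0.0008] axis [-0. -0. -1.] j [ 0.2  -0.16  2.17 -0.    1.14 -0.91]
the job is handed in; nothing more can be done
None
```

I pointed straight down with shut fingers at the three places in the order asked, and handed the job in at 16.75 s, still over the empty place.

| Target | Height above it | Held for |
|---|---|---|
| Open pot mouth | about 28 mm | about 2.3 s |
| Middle clay lid | 30–34 mm | about 2.4 s |
| Empty tray pad | 30–33 mm | about 2.2 s |

- **Centring:** the fingertips were within about 2 mm of the middle of each. The scene, top and wrist cameras agreed within 2 mm on the mouth and lid. The pad centre came from the top and wrist cameras and the tray's geometry.
- **Clearance:** between targets the fingertips travelled at z ≈ 0.27 m, about 18 cm above the highest knob.
- **Contact:** force readings showed only noise, around 1 N or less. The last scene picture, taken just before the final hold, showed nothing moved.
- **Discrepancy:** some fast descents stopped 1–3 cm short of the commanded height. I corrected this each time before the hold, so nothing was left uncorrected.

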